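Extend the telescopic griddle brush and take it up off its rest

ROBOT

A 6-joint arm with a two-finger parallel gripper is mounted at the origin on a cart in front of the work surface, level with it; the furniture and walls round the work are solid. World frame = base frame: x ahead of the robot, y to its left, z up, the work surface at z = 0. Lengths are in m, angles in degrees, forces in N, time in s.
With the tool pointing down it reaches from about 0.35 to 0.875 m from the base axis. Payload 4.2 kg.
Tool frame: the origin (TCP) lies midway between the tips of the shut fingers; the grasp point (between the pads) lies 19 mm behind it (r.pinch_z is the distance from the TCP to the grasp point, in m); z points along the fingers, y is the line along which they close (so a half turn about z gives the same grasp; the last joint's range is limited). The gripper opens to 87 mm and grips with 3 to 60 N. Pads are 19 mm wide; open, the fingers measure 117 mm over their backs; the gripper's body (75 mm by 190 mm) begins 51 mm behind the grasp point.
Start: joints at [91.994, 22.042, 0.453, 0, -68.411, -14.817], TCP at [0.139, 0.609, 0.223] pointing down, gripper open.
Joint ranges: [-179.83, 179.83], [-69.29, 118.12], [-61.27, 80.66], [-181.25, 117.63], [-171.15, -9.14], [-177.46, 177.46]. Speed limits (degrees/s): [159.86, 159.86, 180, 180, 180, 180].

INTERFACE

Orientations are given as a 3x3 rotation matrix whose columns are the frame's x, y, z axes.
In Python, from station import r, imaging, models gives the robot as it stands. The module is installed in compiled form; this text tells all that it offers.
- The arm moves only by the tool apply_moves, never from a script. Its argument "moves" is a list of rows, each a list of 2 entries, a list of its own where there are three numbers: the shift along the tool's x, y, z in m, then the turn about the tool's z in degrees. A call has 1 to 5 rows; each row shifts and turns the commanded pose from where the row before left it, along the tool's axes as they then stand; what a row does not reach is not made up. A row lasts 1/12 s, in which the tool goes at most 41.7 mm and 7.16 degrees, less where a joint would pass 70% of its speed; a pose out of reach is approached as far as the arm can. A call is refused whole if a number of a shift passes 0.0417 or a number of a turn 7.16, either way. A call with a gripper value outside its range is refused whole. "hand" is the finger opening in m, from 0 to 0.087, set as the call begins (left out, the last holds). The fingers move at their own pace and stop on an object; the grip force is fixed at half the most. Time passes only in rows, so rows that do not move let the fingers close. It gives the time, the measured TCP pose, the force, the opening and the grip force at its end, in the units of the state.
- r.sense(): the state, without advancing time (a new reading comes with each control period).
- imaging.capture(name): name is "side" or "top"; returns a dict with "frame" (480x640x3 uint8, blue, green, red), "intrinsics" (3x3 intrinsics, pixels), "dist" ([k1, k2, p1, p2, k3] as OpenCV has them; the pictures are not rectified), "eye" and "orientation" of the camera in the world. Camera axes: x right, y down, z forward; pixel columns grow to the right and rows downward; lengths in m; the calibration is good to about 2 mm. A picture is of the moment at which its call begins. There is no depth.
- r.finish_job(): hands the job in; it is judged then, once.
Trained networks look in a picture, given as the dict that the camera call returned (one of the last four; its "shot" number tells which), for a name from the list of things; names that differ only in an ending like _2 or _b are one class to them, and where a whole thing is asked for, a point or a joint stands for the part that bears it (a point fixed in the world has none). Each returns a list of dicts, best first, with "confidence" (0 to 1); they miss things now and then, are a little off and sometimes report something else, mostly with a low value. They report only what shows in the picture. A call takes as long as a camera call.
- models.cut_out(picture, target): "region" (480x640 bool, what is visible of it) and "extent" ([left, top, width, height] as shares, 0 to 1, of the picture: columns of its width, rows of its height, round what is visible of it).
- models.place_of(picture, target): "at" ([column, row] as shares, 0 to 1, of the picture: columns of its width, rows of its height: a listed point, or the origin of a listed thing).
The state is a dict: "time_s": time; "joints": joint angles; "joint_velocities": joint speeds; "effort": joint torques, N m; "tcp_pos": TCP position; "ee_rot": TCP orientation; "wrist_force": force on the tool from outside, world axes, zero at the start; "moment": the same for the moment, N m; "gripper_width": opening from 0.0 (shut) to 1.0 (fully open); "gripper_force": force on a finger pad.
Only numpy, scipy, OpenCV 4.12 (cv2) and the standard library are available. Lean on these libraries where they do the work, as an engineer would, in place of code of your own. Each camera call takes 0.05 s, during which the arm holds its last target. There are 200 camera calls.

TASK

The griddle is due for scrubbing, and the brush must be long enough to keep the hand off the heat: squeeze the button on the collar of the telescopic brush, pull the sleeve with the brush head out to its second and last stop (the ring on the peg holds the grip end meanwhile), and let the button snap out so that it locks there. Then take the brush by a place that leaves the button out, lift it up off the peg and out of the fork, and finish while holding it still, level and locked, clear above the peg and fork; do not put it down or let it go. Leave the other things on the worktop where they are.

Things in the scene. Friction and masses are not known exactly. Their poses are not given: they have to be found in the camera images.
- rest: Parking rest of the griddle brush, on the hob, fixed: steel foot plate 75 x 375 mm, 5 mm thick, long side along the rest's y axis; origin under the plate's centre, z up. At y = +150 mm stands the peg post, at y = -155 mm the wire fork; the brush lies over both.
- rest_peg_tip (a point): Tip of the rest's peg, 86 mm above the hob: an upright pin of 10 mm diameter over a 36 mm shoulder disc (top 61.5 mm above the hob) on which the brush's ring lies. After a pull the ring bears on the peg's side; it comes off without binding if the brush is first eased back a few mm towards the peg, to the middle of the ring's play, and lifted level.
- rest_fork (a point): The rest's wire fork, at the height of the brush's axis (64 mm above the hob). It carries the brush's aluminium tube from below; its wires rise beside the tube to 80 mm above the hob, 53 mm apart outside. The tube lies in it loosely, slides through it freely and lifts straight up out of it.
- brush: Telescopic griddle brush (loose, about 0.28 kg), grip section. Origin: centre of the wire hanging ring (inner diameter 26 mm, bar 5 mm) lying flat over the peg with up to 8 mm play, 64 mm above the hob. z up; the brush's axis runs level from the ring along -y: black grip, 27 mm thick, 21 to 110 mm from its centre; then a steel rod, 14 mm thick, which goes into the sleeve.
- brush_collar (a point): Centre of the grey collar, on the brush's axis, moves with the sleeve; pushed in, 131 mm from the ring. 38 mm long, 28 mm high, 32 mm across its upright side faces (28 mm long, between end ridges 36 mm across). In the middle of its face towards the brush's -x axis (the robot's side) a round steel button, 16 mm wide, stands 6 mm proud: squeezing the collar there across the brush pushes it in.
- brush_tube (a point): Point on the axis of the sleeve's bare aluminium tube (20 mm thick), 44 mm beyond the collar's centre, moves with the sleeve. The tube runs from 19 to 177 mm beyond the collar's centre. With the sleeve at the second stop this point is within 20 mm of the brush's balance point, 40 mm before the fork: it can be gripped here across the brush without touching the button.
- brush_head (a point): Centre of the brush head on the axis, 216 mm beyond the collar's centre: a black block 100 mm wide (across the brush), 44 mm long, with steel bristles down to 29 mm below the axis and an upright scraper blade on its far end.
- brush_sleeve (a joint): How far the sleeve (collar, tube and head) is pulled out along the brush's axis, away from the ring, in m: 0 pushed in, first stop 0.045, second and last stop 0.090 (travel ends at 0.091). It slides with about 2 N of friction while the button is in; with the button out in a stop's hole it is locked but for 2 to 3 mm of play.
- brush_button (a joint): How far the spring button is pushed in, in m: 0 out, 0.006 fully in. It takes about 2 N to start and 5.5 N to push fully in. Pushed 3 mm or more it frees the sleeve. Let go between two stops it stays about 2.5 mm in and snaps out when the sleeve comes to the next stop.
- tongs: Steel spring tongs lying on the worktop, 232 x 43 x 30 mm; a bystander. Origin under the centre.
- turner: Slotted turner with a black handle, lying, 279 x 75 x 24 mm; a bystander. Origin under the centre.
- spoon: Steel spoon, lying, 184 x 38 x 15 mm; a bystander. Origin under the centre.
- shaker: Steel shaker, 55 mm wide, 86 mm high; a bystander behind the work. Origin under the centre.

How it is judged:
By the outcome, as a careful person would: the job done as asked, in the order asked, and still so for the second after the job is handed in, while the arm keeps its last pose, push and grip.
It also fails if it takes over 48 s, if anything falls off the work surface, if the arm or the gripper's body presses on something with over 40 N, if the wrist force passes 120 N, or if a joint passes its speed limit or range.

## Working session

There is one attempt and no reset: what is moved stays moved. The work goes in short steps, Python scripts to look and compute and a tool call to move; the robot and the scene stay as the last step left them, time stands still between calls to the robot, and variables do not carry over. Pictures are saved under pics/ and viewed, at most 10 in all, crops included, and the job is handed in when it is done.

Besides the shell and the picture viewer there is one more tool, called after ">>>" by a JSON object that holds its "name" and its "arguments". apply_moves: Moves the arm, as the interface text tells. Its arguments: {"type":"object","properties":{"moves":{"type":"array"},"hand":{"type":"number"}},"required":["moves"]}

```bash
mkdir -p pics; cat > h.py <<'E'
import numpy as np, cv2
from station import r, imaging, models
def ray(p,at):
    px=np.array([[at[0]*640,at[1]*480]],float).reshape(1,1,2)
    u=cv2.undistortPoints(px,np.array(p["intrinsics"],float),np.array(p["dist"],float)).ravel()
    d=np.array(p["orientation"])@np.array([u[0],u[1],1.]); return np.array(p["eye"]),d/np.linalg.norm(d)
def tri(rs):
    A=sum(np.eye(3)-np.outer(d,d) for o,d in rs); b=sum((np.eye(3)-np.outer(d,d))@o for o,d in rs)
    x=np.linalg.solve(A,b); return x,[np.linalg.norm((np.eye(3)-np.outer(d,d))@(x-o))*1000 for o,d in rs]
def atz(o,d,z): return o+d*(z-o[2])/d[2]
def find(names,ps):
    out={}
    for n in names:
        rs=[]; c=[];px=[]
        for p in ps:
            f=models.place_of(p,n)
            if f: rs.append(ray(p,f[0]["at"])); c.append(round(f[0]["confidence"],2)); px.append([round(f[0]["at"][0]*640),round(f[0]["at"][1]*480)])
            else: c.append(0)
        if len(rs)==2:
            x,e=tri(rs); out[n]=x; print(n,x.round(4),np.round(e,1),c,px)
        elif rs: print(n,"one view",c,px)
        else: print(n,"none")
    return out
E
python3 - <<'E'
from h import *
ps=[imaging.capture(n) for n in("side","top")]
for p,n in zip(ps,("side","top")):
    cv2.imwrite(f"pics/{n}0.png",p["frame"]); print(n,np.round(p["eye"],3),np.round(p["orientation"],2).tolist())
find(["rest","rest_peg_tip","rest_fork","brush","brush_collar","brush_tube","brush_head","tongs","turner","spoon","shaker"],ps)
s=r.sense(); print(s["tcp_pos"],np.round(s["ee_rot"],3),s["time_s"],s["gripper_width"],r.pinch_z)
E
```

```text
side [0.462 0.965 0.678] [[-1.0, -0.03, 0.09], [-0.09, 0.56, -0.82], [-0.02, -0.83, -0.56]]
top [0.508 0.038 0.978] [[0.0, -1.0, 0.04], [-1.0, -0.0, -0.01], [0.01, -0.04, -1.0]]
rest [0.4657 0.2896 0.1472] [76.9 76.9] [0.71, 0.64] [[313, 283], [187, 320]]
rest_peg_tip [0.6127 0.283  0.0924] [3.8 3.8] [0.91, 0.62] [[276, 294], [193, 206]]
rest_fork [ 0.512  -0.0141  0.0615] [3.8 3.8] [0.81, 0.66] [[336, 228], [341, 257]]
brush [0.6109 0.2755 0.069 ] [1.3 1.3] [0.94, 0.87] [[281, 301], [200, 206]]
brush_collar [0.5665 0.1533 0.0645] [0.9 0.9] [0.93, 0.76] [[308, 267], [259, 229]]
brush_tube one view [0, 0.83] [[281, 233]]
brush_head [ 0.493  -0.0519  0.0723] [4.5 4.5] [0.92, 0.86] [[344, 217], [360, 267]]
tongs [ 0.3647  0.3212 -0.0035] [1.9 1.9] [0.91, 0.91] [[403, 350], [186, 323]]
turner [ 0.3667 -0.0492  0.002 ] [1.9 1.9] [0.86, 0.7] [[393, 242], [355, 323]]
spoon [ 0.4328 -0.2257  0.0068] [6.7 6.7] [0.54, 0.8] [[366, 206], [436, 295]]
shaker [0.7237 0.0406 0.0068] [1.7 1.7] [0.84, 0.64] [[251, 256], [315, 160]]
[0.13867339 0.60940025 0.22258546] [[ 0.975 -0.222 -0.   ]
 [-0.222 -0.975  0.   ]
 [-0.    -0.    -1.   ]] 1.2 0.9968143075232122 0.0187
```

View pics/side0.png

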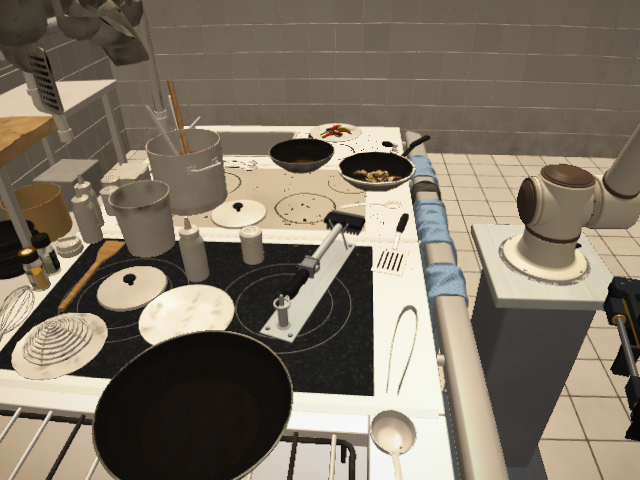

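View pics/top0.png

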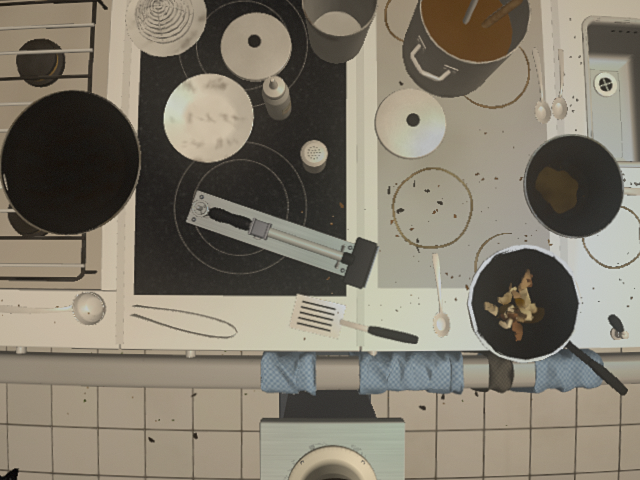

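The side view shows the ring at (281,301), the collar at (308,267) and the head at (344,217). The top view shows the brush running from (200,206) to (360,265). The points I measured are collinear and match the given spacings: ring to collar 130 mm, to fork 306 mm, to head 348 mm. The collar height is 64.5 mm against 64 mm. The brush yaw is about -19.8°. I'll travel to above the collar at (0.5667, 0.1528).

>>> {"name": "apply_moves", "arguments": {"moves": [[[0.0288,0.0195,0],0],[[0.0288,0.0195,0],0],[[0.0288,0.0195,0],0],[[0.0288,0.0195,0],0],[[0.0288,0.0195,0],0]], "hand": 0.087}}

```text
time_s: 1.62
tcp_pos: [0.2582, 0.4811, 0.2227]
ee_rot: [[0.975, -0.221, 0.0], [-0.221, -0.975, 0.0], [0.0, -0.0, -1.0]]
wrist_force: [-0.1, 0.3, 0.4]
gripper_width: 1.001
gripper_force: 0.0
```

>>> {"name": "apply_moves", "arguments": {"moves": [[[0.0288,0.0195,0],0],[[0.0288,0.0195,0],0],[[0.0288,0.0195,0],0],[[0.0288,0.0195,0],0],[[0.0288,0.0195,0],0]]}}

```text
time_s: 2.03
tcp_pos: [0.3771, 0.354, 0.2229]
ee_rot: [[0.975, -0.222, 0.0], [-0.222, -0.975, 0.001], [0.0, -0.001, -1.0]]
wrist_force: [-0.7, 0.3, -0.4]
gripper_width: 0.997
gripper_force: 0.0
```

>>> {"name": "apply_moves", "arguments": {"moves": [[[0.0288,0.0195,0],0],[[0.0288,0.0195,0],0],[[0.0288,0.0195,0],0],[[0.0288,0.0195,0],0],[[0.0288,0.0195,0],0]]}}

```text
time_s: 2.45
tcp_pos: [0.496, 0.2269, 0.2228]
ee_rot: [[0.975, -0.222, 0.0], [-0.222, -0.975, 0.0], [0.0, -0.0, -1.0]]
wrist_force: [0.6, -0.3, 0.2]
gripper_width: 0.999
gripper_force: 0.0
```

>>> {"name": "apply_moves", "arguments": {"moves": [[[0.0288,0.0195,0],0],[[0.0288,0.0195,0],0],[[0.0288,0.0195,0],0],[[0,0,0],7],[[0,0,0],7]]}}

```text
time_s: 2.87
tcp_pos: [0.5674, 0.1502, 0.2221]
ee_rot: [[0.888, -0.46, -0.0], [-0.46, -0.888, -0.0], [-0.0, 0.0, -1.0]]
wrist_force: [-0.2, 0.1, 0.1]
gripper_width: 1.001
gripper_force: 0.0
```

>>> {"name": "apply_moves", "arguments": {"moves": [[[0,0,0],7],[[0,0,0],7],[[0,0,0],7],[[0,0,0],7],[[0,0,0],7]]}}

```text
time_s: 3.28
tcp_pos: [0.5663, 0.152, 0.2226]
ee_rot: [[0.467, -0.884, 0.0], [-0.884, -0.467, 0.0], [0.0, -0.0, -1.0]]
wrist_force: [0.4, 0.5, -0.3]
gripper_width: 1.002
gripper_force: 0.0
```

>>> {"name": "apply_moves", "arguments": {"moves": [[[0,0,0],7],[[0,0,0],7],[[0,0,0],7],[[0,0,0],7],[[0,0,0],7]]}}

```text
time_s: 3.7
tcp_pos: [0.5663, 0.1521, 0.2226]
ee_rot: [[-0.125, -0.992, 0.0], [-0.992, 0.125, 0.0], [-0.0, -0.0, -1.0]]
wrist_force: [-0.2, -0.0, -1.1]
gripper_width: 0.998
gripper_force: 0.0
```

>>> {"name": "apply_moves", "arguments": {"moves": [[[0,0,0],7],[[0,0,0],6],[[0,0,0],0]]}}

```text
time_s: 3.95
tcp_pos: [0.5662, 0.1521, 0.2226]
ee_rot: [[-0.341, -0.94, 0.0], [-0.94, 0.341, 0.0], [-0.0, 0.0, -1.0]]
wrist_force: [-0.1, -0.7, 1.0]
gripper_width: 0.998
gripper_force: 0.0
```

>>> {"name": "apply_moves", "arguments": {"moves": [[[0,0,0.03],0],[[0,0,0.03],0],[[0,0,0.03],0],[[0,0,0.03],0],[[0,0,0.02],0]]}}

```text
time_s: 4.37
tcp_pos: [0.5649, 0.1515, 0.0797]
ee_rot: [[-0.337, -0.942, -0.003], [-0.942, 0.337, -0.001], [0.002, 0.003, -1.0]]
wrist_force: [-0.2, 0.7, 0.4]
gripper_width: 0.998
gripper_force: 0.0
```

```bash
python3 - <<'E'
from h import *
ps=[imaging.capture(n) for n in("side","top")]
for p,n,c in zip(ps,("side","top"),((220,180),(150,150))):
    f=p["frame"][c[1]:c[1]+160,c[0]:c[0]+240]; cv2.imwrite(f"pics/{n}1.png",cv2.resize(f,None,fx=3,fy=3,interpolation=2))
find(["rest_peg_tip","brush","brush_collar","brush_head"],ps)
E
```

```text
rest_peg_tip [ 0.5567 -0.2333 -0.2676] [163.4 163.4] [0.62, 0.31] [[280, 293], [435, 295]]
brush one view [0.87, 0] [[281, 302]]
brush_collar [0.566  0.1554 0.0613] [1.4 1.4] [0.7, 0.64] [[308, 268], [259, 230]]
brush_head [ 0.4947 -0.047   0.0704] [3.8 3.8] [0.97, 0.89] [[344, 218], [357, 266]]
```

View pics/side1.png

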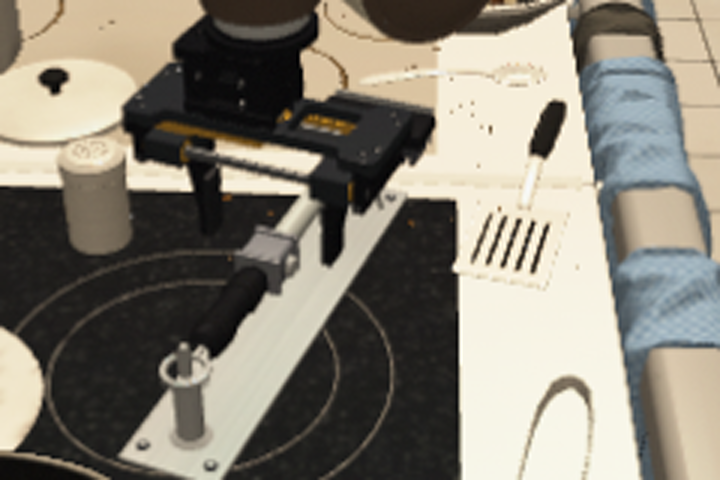

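The side crop shows the collar at about (268,258) with the button at (290,262). The open fingers straddle it at (210,232) and (333,262). I'll lower and squeeze.

>>> {"name": "apply_moves", "arguments": {"moves": [[[0,0,0.02],0],[[0,0,0.016],0],[[0,0,0],0],[[0,0,0],0]]}}

```text
time_s: 5.2
tcp_pos: [0.5661, 0.1519, 0.0466]
ee_rot: [[-0.339, -0.941, -0.001], [-0.941, 0.339, -0.001], [0.001, 0.0, -1.0]]
wrist_force: [0.4, -0.3, 0.5]
gripper_width: 1.001
gripper_force: 0.0
```

>>> {"name": "apply_moves", "arguments": {"moves": [[[0,0,0],0],[[0,0,0],0],[[0,0,0],0],[[0,0,0],0],[[0,0,0],0]], "hand": 0.02}}

```text
time_s: 5.62
tcp_pos: [0.5665, 0.1522, 0.0471]
ee_rot: [[-0.339, -0.941, 0.001], [-0.941, 0.339, 0.0], [-0.001, -0.001, -1.0]]
wrist_force: [-1.2, -0.3, -0.1]
gripper_width: 0.707
gripper_force: 0.0
```

>>> {"name": "apply_moves", "arguments": {"moves": [[[0,0,0],0],[[0,0,0],0],[[0,0,0],0],[[0,0,0],0],[[0,0,0],0]]}}

```text
time_s: 6.03
tcp_pos: [0.5665, 0.1521, 0.0465]
ee_rot: [[-0.338, -0.941, 0.001], [-0.941, 0.338, -0.0], [-0.0, -0.001, -1.0]]
wrist_force: [0.6, -0.4, -0.4]
gripper_width: 0.366
gripper_force: 29.9
```

Opening is 31.8 mm, so the pads lie on the 32 mm faces with the button fully in. Now I'll pull.

>>> {"name": "apply_moves", "arguments": {"moves": [[[0.008,0,0],0],[[0.01,0,0],0],[[0.01,0,0],0],[[0.01,0,0],0],[[0.01,0,0],0]]}}

```text
time_s: 6.45
tcp_pos: [0.5507, 0.1062, 0.0469]
ee_rot: [[-0.339, -0.941, 0.003], [-0.941, 0.339, 0.001], [-0.002, -0.002, -1.0]]
wrist_force: [4.6, 2.2, -1.6]
gripper_width: 0.369
gripper_force: 29.9
```

>>> {"name": "apply_moves", "arguments": {"moves": [[[0.01,0,0],0],[[0.01,0,0],0],[[0.008,0,0],0],[[0.004,0,0],0],[[0,0,0],0]]}}

```text
time_s: 6.87
tcp_pos: [0.5397, 0.075, 0.0473]
ee_rot: [[-0.339, -0.941, 0.002], [-0.941, 0.339, -0.001], [-0.0, -0.002, -1.0]]
wrist_force: [5.3, -4.1, -0.3]
gripper_width: 0.366
gripper_force: 29.9
```

>>> {"name": "apply_moves", "arguments": {"moves": [[[0.003,-0.001,0],0],[[0.003,0,0],0],[[0,0,0],0]]}}

```text
time_s: 7.12
tcp_pos: [0.538, 0.0697, 0.0468]
ee_rot: [[-0.339, -0.941, 0.0], [-0.941, 0.339, -0.001], [0.001, -0.0, -1.0]]
wrist_force: [4.6, -3.7, -0.6]
gripper_width: 0.367
gripper_force: 30.0
```

>>> {"name": "apply_moves", "arguments": {"moves": [[[0.0025,0,0],0],[[0,0,0],0],[[0,0,0],0]]}}

```text
time_s: 7.37
tcp_pos: [0.5374, 0.0678, 0.0468]
ee_rot: [[-0.339, -0.941, 0.0], [-0.941, 0.339, -0.001], [0.001, -0.001, -1.0]]
wrist_force: [4.7, -2.7, -1.0]
gripper_width: 0.363
gripper_force: 29.9
```

>>> {"name": "apply_moves", "arguments": {"moves": [[[0.002,0,0],0],[[0,0,0],0],[[0,0,0],0]]}}

```text
time_s: 7.62
tcp_pos: [0.5369, 0.0663, 0.0468]
ee_rot: [[-0.339, -0.941, 0.001], [-0.941, 0.339, -0.0], [0.0, -0.001, -1.0]]
wrist_force: [5.0, -0.8, -1.0]
gripper_width: 0.36
gripper_force: 29.9
```

>>> {"name": "apply_moves", "arguments": {"moves": [[[0.002,0,0],0],[[0,0,0],0],[[0,0,0],0]]}}

```text
time_s: 7.87
tcp_pos: [0.5363, 0.0644, 0.0468]
ee_rot: [[-0.339, -0.941, 0.001], [-0.941, 0.339, -0.0], [-0.0, -0.001, -1.0]]
wrist_force: [6.0, -1.9, -1.6]
gripper_width: 0.367
gripper_force: 29.9
```

```bash
python3 - <<'E'
from h import *
ps=[imaging.capture(n) for n in("side","top")]
for p,n,c in zip(ps,("side","top"),((220,180),(150,150))):
    f=p["frame"][c[1]:c[1]+160,c[0]:c[0]+240]; cv2.imwrite(f"pics/{n}2.png",cv2.resize(f,None,fx=3,fy=3,interpolation=2))
o=find(["rest_peg_tip","brush","brush_collar","brush_head"],ps)
E
```

```text
rest_peg_tip [0.613  0.283  0.0986] [2.7 2.7] [0.92, 0.81] [[279, 292], [192, 202]]
brush [0.6024 0.2716 0.0643] [3.7 3.7] [0.56, 0.74] [[283, 302], [202, 213]]
brush_collar one view [0.8, 0] [[325, 246]]
brush_head [ 0.4632 -0.1354  0.0748] [4.7 4.7] [0.66, 0.91] [[356, 200], [401, 282]]
```

View pics/side2.png

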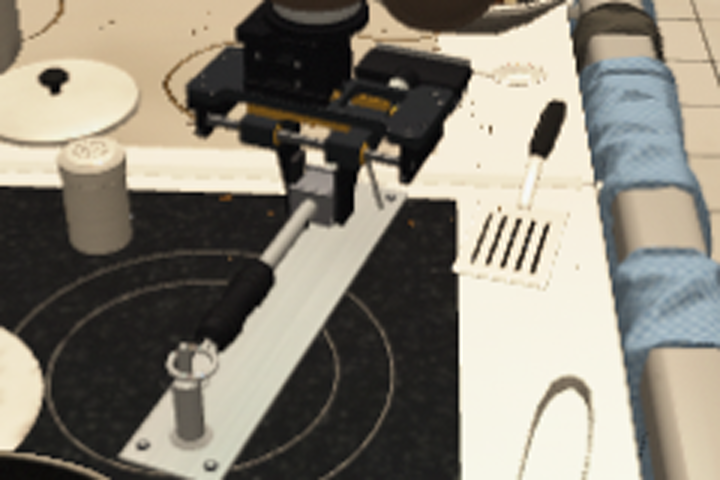

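The side crop shows the ring at (192,362) and the peg at (186,352). The ring has been drawn a few mm towards the robot, which agrees with the roughly 6 N of lateral force. I'll ease it sideways and keep pulling to the stop.

>>> {"name": "apply_moves", "arguments": {"moves": [[[0,-0.002,0],0],[[0,-0.002,0],0],[[0,0,0],0],[[0,0,0],0]]}}

```text
time_s: 8.7
tcp_pos: [0.5379, 0.0628, 0.0463]
ee_rot: [[-0.339, -0.941, -0.004], [-0.941, 0.339, -0.001], [0.002, 0.003, -1.0]]
wrist_force: [-3.1, 0.6, 2.9]
gripper_width: 0.368
gripper_force: 30.0
```

>>> {"name": "apply_moves", "arguments": {"moves": [[[0.002,0,0],0],[[0,0,0],0],[[0,0,0],0]]}}

```text
time_s: 8.95
tcp_pos: [0.5382, 0.0611, 0.0463]
ee_rot: [[-0.339, -0.941, -0.002], [-0.941, 0.339, -0.001], [0.001, 0.001, -1.0]]
wrist_force: [-1.1, 0.9, 2.1]
gripper_width: 0.364
gripper_force: 30.0
```

>>> {"name": "apply_moves", "arguments": {"moves": [[[0.002,0,0],0],[[0,0,0],0],[[0,0,0],0]]}}

```text
time_s: 9.2
tcp_pos: [0.5381, 0.0594, 0.0464]
ee_rot: [[-0.339, -0.941, -0.0], [-0.941, 0.339, -0.0], [0.0, 0.0, -1.0]]
wrist_force: [-0.9, 1.4, -0.4]
gripper_width: 0.366
gripper_force: 30.1
```

>>> {"name": "apply_moves", "arguments": {"moves": [[[0.002,0,0],0],[[0,0,0],0],[[0,0,0],0]]}}

```text
time_s: 9.45
tcp_pos: [0.5375, 0.0575, 0.0464]
ee_rot: [[-0.339, -0.941, -0.0], [-0.941, 0.339, -0.0], [0.0, 0.0, -1.0]]
wrist_force: [-0.2, 0.9, 0.8]
gripper_width: 0.365
gripper_force: 30.0
```

>>> {"name": "apply_moves", "arguments": {"moves": [[[0.002,0,0],0],[[0,0,0],0],[[0,0,0],0]]}}

```text
time_s: 9.7
tcp_pos: [0.5378, 0.0569, 0.0465]
ee_rot: [[-0.339, -0.941, 0.002], [-0.941, 0.339, 0.002], [-0.002, -0.002, -1.0]]
wrist_force: [0.5, 5.4, -1.4]
gripper_width: 0.369
gripper_force: 30.1
```

```bash
python3 - <<'E'
from h import *
ps=[imaging.capture(n) for n in("side","top")]
for p,n,c in zip(ps,("side","top"),((220,180),(170,170))):
    f=p["frame"][c[1]:c[1]+160,c[0]:c[0]+240]; cv2.imwrite(f"pics/{n}3.png",cv2.resize(f,None,fx=3,fy=3,interpolation=2))
o=find(["rest_peg_tip","brush","brush_collar","brush_head"],ps)
E
```

```text
rest_peg_tip [0.6124 0.2791 0.0913] [1. 1.] [0.93, 0.79] [[278, 294], [195, 205]]
brush [0.6071 0.2681 0.0641] [0.9 0.9] [0.98, 0.72] [[282, 300], [204, 209]]
brush_collar [0.5451 0.1237 0.11  ] [14.4 14.4] [0.79, 0.36] [[326, 243], [271, 231]]
brush_head [ 0.4684 -0.1447  0.0611] [3.3 3.3] [0.71, 0.63] [[355, 203], [404, 279]]
```

View pics/top3.png

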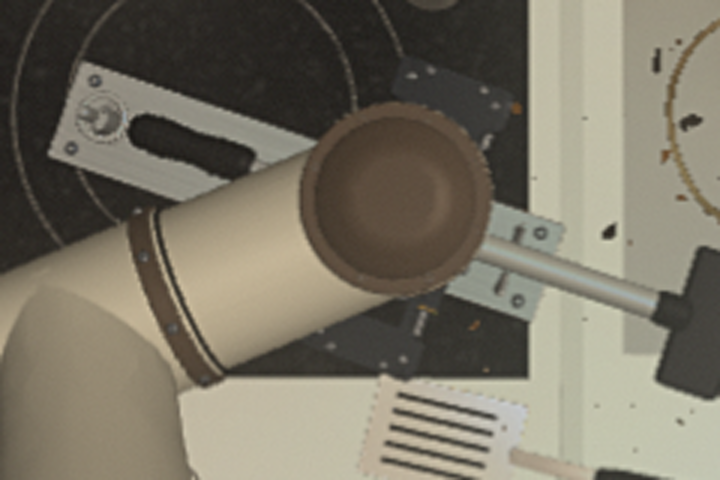

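The top crop shows the ring at the peg near (100,115) and the head at (700,330), with the tube through the fork. The ring to collar distance is 222 mm, so the extension is about 91 mm, and the axial force is rising. I'll confirm the stop with one more step, then release.

>>> {"name": "apply_moves", "arguments": {"moves": [[[0.002,0,0],0],[[0,0,0],0],[[0,0,0],0]]}}

```text
time_s: 10.45
tcp_pos: [0.538, 0.0565, 0.0467]
ee_rot: [[-0.338, -0.941, 0.005], [-0.941, 0.338, 0.004], [-0.005, -0.003, -1.0]]
wrist_force: [-0.2, 10.3, -3.5]
gripper_width: 0.363
gripper_force: 30.1
```

The stop is confirmed: 10 N with no further travel. I'll unload and open.

>>> {"name": "apply_moves", "arguments": {"moves": [[[-0.002,0,0],0],[[0,0,0],0],[[0,0,0],0]]}}

```text
time_s: 10.7
tcp_pos: [0.5375, 0.057, 0.0465]
ee_rot: [[-0.339, -0.941, 0.002], [-0.941, 0.339, 0.002], [-0.002, -0.001, -1.0]]
wrist_force: [0.1, 5.5, -1.5]
gripper_width: 0.365
gripper_force: 30.0
```

>>> {"name": "apply_moves", "arguments": {"moves": [[[0,0,0],0],[[0,0,0],0],[[0,0,0],0],[[0,0,0],0],[[0,0,0],0]], "hand": 0.08}}

```text
time_s: 11.12
tcp_pos: [0.5371, 0.0553, 0.0467]
ee_rot: [[-0.34, -0.941, 0.0], [-0.941, 0.34, -0.0], [0.0, -0.0, -1.0]]
wrist_force: [-0.4, 0.2, -0.8]
gripper_width: 0.658
gripper_force: 0.0
```

>>> {"name": "apply_moves", "arguments": {"moves": [[[0,0,0],0],[[0,0,0],0],[[0,0,0],0],[[0,0,0],0],[[0,0,0],0]]}}

```text
time_s: 11.53
tcp_pos: [0.5369, 0.0558, 0.0466]
ee_rot: [[-0.339, -0.941, 0.0], [-0.941, 0.339, -0.0], [0.0, -0.0, -1.0]]
wrist_force: [0.2, 0.3, -0.5]
gripper_width: 0.911
gripper_force: 0.0
```

```bash
python3 - <<'E'
from h import *
ps=[imaging.capture(n) for n in("side","top")]
f=ps[0]["frame"][190:330,240:420]; cv2.imwrite("pics/side4.png",cv2.resize(f,None,fx=4,fy=4,interpolation=2))
o=find(["rest_peg_tip","brush","brush_collar","brush_tube","brush_head","rest_fork"],ps)
E
```

```text
rest_peg_tip [0.61   0.2788 0.0931] [2.8 2.8] [0.92, 0.8] [[278, 293], [195, 207]]
brush [0.6056 0.2688 0.0653] [2.7 2.7] [0.62, 0.67] [[285, 300], [203, 208]]
brush_collar one view [0.76, 0] [[324, 246]]
brush_tube [0.6067 0.0512 0.1034] [90.7 90.7] [0.67, 0.72] [[333, 236], [313, 161]]
brush_head [ 0.4659 -0.1434  0.0756] [0.4 0.4] [0.66, 0.57] [[357, 198], [405, 279]]
rest_fork [ 0.5246 -0.0274  0.0074] [14.4 14.4] [0.35, 0.76] [[327, 243], [346, 257]]
```

View pics/side4.png

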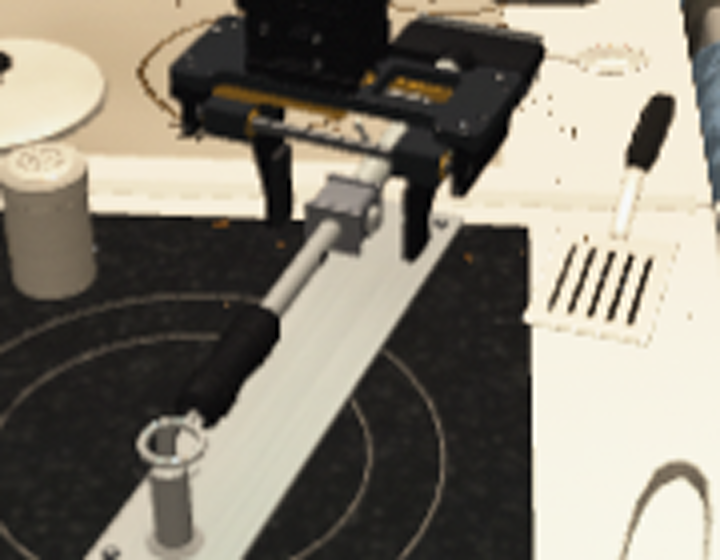

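The side crop shows the button standing proud again at (375,215) on the collar at (340,210), with the fingers clear of it. The ring lies round the peg at (172,440). Next I'll grip the tube 44 mm beyond the collar.

>>> {"name": "apply_moves", "arguments": {"moves": [[[0.012,0,0],-1],[[0.012,0,0],0],[[0.012,0,0],0],[[0.007,0,0],0],[[0,0,0],0]]}}

```text
time_s: 12.65
tcp_pos: [0.5218, 0.0136, 0.0465]
ee_rot: [[-0.325, -0.946, -0.001], [-0.946, 0.325, -0.0], [0.0, 0.001, -1.0]]
wrist_force: [-0.6, 0.3, -0.1]
gripper_width: 0.923
gripper_force: 0.0
```

>>> {"name": "apply_moves", "arguments": {"moves": [[[0,0,0],0],[[0,0,0],0],[[0,0,0],0],[[0,0,0],0],[[0,0,0],0]], "hand": 0.005}}

```text
time_s: 13.07
tcp_pos: [0.523, 0.0156, 0.0465]
ee_rot: [[-0.322, -0.947, 0.0], [-0.947, 0.322, 0.0], [-0.0, -0.0, -1.0]]
wrist_force: [1.0, -0.7, 0.6]
gripper_width: 0.624
gripper_force: 0.0
```

>>> {"name": "apply_moves", "arguments": {"moves": [[[0,0,0],0],[[0,0,0],0],[[0,0,0],0],[[0,0,0],0],[[0,0,0],0]]}}

```text
time_s: 13.48
tcp_pos: [0.5229, 0.0152, 0.0466]
ee_rot: [[-0.323, -0.947, 0.0], [-0.947, 0.323, 0.0], [-0.0, -0.0, -1.0]]
wrist_force: [1.9, -1.2, -0.4]
gripper_width: 0.247
gripper_force: 0.8
```

>>> {"name": "apply_moves", "arguments": {"moves": [[[0,0,0],0],[[0,0,0],0],[[0,0,0],0]]}}

```text
time_s: 13.73
tcp_pos: [0.5231, 0.0153, 0.0466]
ee_rot: [[-0.323, -0.947, 0.001], [-0.947, 0.323, 0.0], [-0.0, -0.0, -1.0]]
wrist_force: [0.0, 0.6, 0.2]
gripper_width: 0.218
gripper_force: 30.0
```

Tube gripped (19–20 mm). I'll ease back to the middle of the ring's play and check.

>>> {"name": "apply_moves", "arguments": {"moves": [[[-0.003,0,0],0],[[-0.003,0,0],0],[[-0.002,0,0],0],[[0,0,0],0],[[0,0,0],0]]}}

```text
time_s: 14.15
tcp_pos: [0.5254, 0.0234, 0.0466]
ee_rot: [[-0.323, -0.947, 0.0], [-0.947, 0.323, 0.001], [-0.001, -0.0, -1.0]]
wrist_force: [-1.6, 2.0, 2.6]
gripper_width: 0.22
gripper_force: 30.0
```

```bash
python3 - <<'E'
from h import *
ps=[imaging.capture(n) for n in("side","top")]
a=cv2.resize(ps[0]["frame"][265:335,250:350],None,fx=5,fy=5,interpolation=2);b=cv2.resize(ps[1]["frame"][180:240,170:230],None,fx=350/60,fy=350/60,interpolation=2)
cv2.imwrite("pics/ring5.png",np.hstack([a[:,:440],b]))
o=find(["rest_peg_tip","brush","brush_collar","brush_head"],ps)
s=r.sense();print(s["tcp_pos"],s["wrist_force"])
E
```

```text
rest_peg_tip [0.6125 0.2787 0.0852] [0.6 0.6] [0.65, 0.76] [[278, 296], [196, 205]]
brush [0.6111 0.2749 0.0611] [0.9 0.9] [0.89, 0.86] [[280, 304], [201, 207]]
brush_collar one view [0.6, 0] [[322, 248]]
brush_head [ 0.469  -0.1303  0.0747] [5.4 5.4] [0.86, 0.82] [[354, 201], [399, 280]]
[0.52565203 0.02294477 0.04660473] [-0.85290777  1.51216757  1.33014353]
```

View pics/ring5.png

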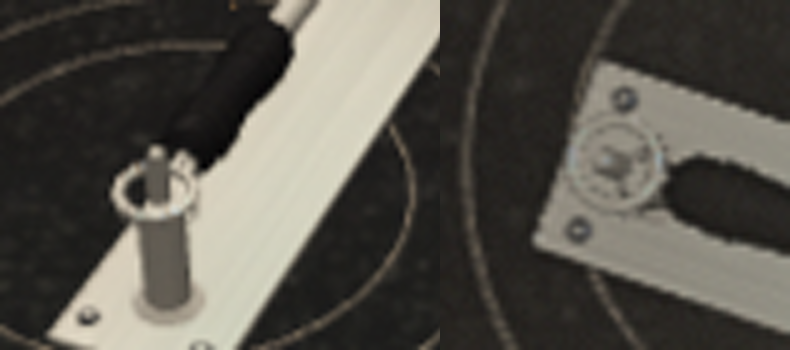

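The crop shows the ring at (157,190) centred on the peg, and it followed the sleeve back, so the sleeve is locked. Now I'll lift.

>>> {"name": "apply_moves", "arguments": {"moves": [[[0,0,-0.004],0],[[0,0,-0.007],0],[[0,0,-0.008],0],[[0,0,-0.008],0],[[0,0,-0.008],0]]}}

```text
time_s: 15.07
tcp_pos: [0.5254, 0.0226, 0.0825]
ee_rot: [[-0.323, -0.946, 0.0], [-0.946, 0.323, -0.0], [-0.0, -0.0, -1.0]]
wrist_force: [0.8, 0.5, -2.2]
gripper_width: 0.219
gripper_force: 30.0
```

>>> {"name": "apply_moves", "arguments": {"moves": [[[0,0,-0.015],0],[[0,0,-0.015],0],[[0,0,-0.015],0],[[0,0,-0.015],0],[[0,0,-0.01],0]]}}

```text
time_s: 15.48
tcp_pos: [0.5259, 0.0229, 0.1539]
ee_rot: [[-0.322, -0.947, 0.003], [-0.947, 0.322, 0.001], [-0.001, -0.002, -1.0]]
wrist_force: [0.9, 0.8, -2.9]
gripper_width: 0.22
gripper_force: 30.0
```

>>> {"name": "apply_moves", "arguments": {"moves": [[[0,0,-0.005],0],[[0,0,0],0],[[0,0,0],0],[[0,0,0],0],[[0,0,0],0]]}}

```text
time_s: 15.9
tcp_pos: [0.5247, 0.0226, 0.1555]
ee_rot: [[-0.323, -0.946, -0.002], [-0.946, 0.323, -0.001], [0.001, 0.002, -1.0]]
wrist_force: [-0.1, -0.7, -2.5]
gripper_width: 0.222
gripper_force: 30.0
```

```bash
python3 - <<'E'
from h import *
ps=[imaging.capture(n) for n in("side","top")]
cv2.imwrite("pics/side6.png",cv2.resize(ps[0]["frame"][140:340,220:440],None,fx=3,fy=3,interpolation=2)[:600])
o=find(["rest_peg_tip","brush","brush_collar","brush_head","tongs","turner","spoon","shaker"],ps)
if "brush" in o and "brush_head" in o: print(np.linalg.norm(o["brush"]-o["brush_head"]))
s=r.sense();print(s["tcp_pos"],s["wrist_force"],s["moment"])
E
```

```text
rest_peg_tip [0.6135 0.278  0.0944] [0.5 0.5] [0.73, 0.59] [[278, 292], [195, 204]]
brush [0.6113 0.2744 0.1667] [0.1 0.1] [0.76, 0.63] [[276, 261], [187, 200]]
brush_collar [ 0.5056 -0.1494  0.064 ] [48.2 48.2] [0.72, 0.45] [[325, 203], [410, 282]]
brush_head [ 0.4671 -0.1363  0.1819] [1.9 1.9] [0.87, 0.76] [[357, 163], [413, 282]]
tongs [ 0.302  -0.4607 -0.8372] [46.3 46.3] [0.63, 0.65] [[402, 350], [438, 297]]
turner [ 0.3646 -0.0504 -0.0114] [0.7 0.7] [0.63, 0.64] [[394, 246], [355, 323]]
spoon [ 0.4292 -0.236  -0.0079] [7.9 7.9] [0.48, 0.65] [[367, 209], [439, 297]]
shaker [ 0.7235  0.0473 -0.003 ] [0.6 0.6] [0.77, 0.57] [[251, 261], [312, 160]]
0.4355705959679893
[0.52537508 0.02281107 0.15658529] [-0.24907306 -0.79013458 -2.88309989] [0.05980776 0.01098295 0.01753508]
```

View pics/side6.png

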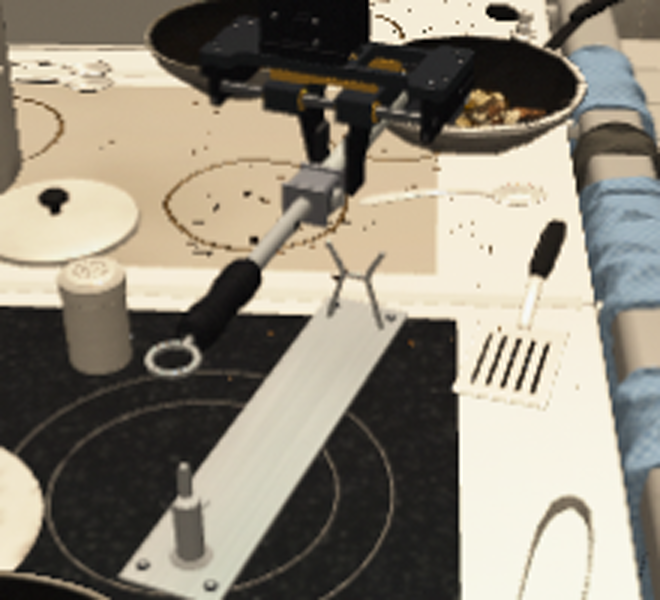

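The side crop shows the brush clear above the peg at (185,480) and the fork at (355,270). The ring is at (172,357) and the collar at (312,195). Ring to head is 436 mm against 437 mm for the second stop, and the brush is level to about 1°. I'll hand it in.

```bash
python3 -c "
from station import r
print(r.finish_job())"
```

```text
the job is handed in; nothing more can be done
None
```

The brush is pulled out to its second stop and locked, and the arm is holding it level by the tube about 10 cm above where it lay, clear of peg and fork; the job is handed in, no verdict was returned, and I saw no sign that the other things on the worktop had moved.

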